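# Clear the jammed cigar mould and report it ready

### The job

The wooden formers left in the black mould have swollen fast: lean each one firmly to and fro across the mould (towards one long side of it, then the other) until it is loose, pull it out and lay it down wholly inside the green tray. Only when every former lies in the tray, set the steel press weight upright on the middle of the round pad, so that it holds the red plunger down and tells the press that the mould is clear. Leave the glue jar, the cutter, the cigar bundle and the cigar box where they are.

Things in the scene. Friction and masses are not known exactly. Their poses are not given: they have to be found in the camera images.
- mould: fixed black mould stand, 104 mm along its x, 237 mm along its y, 78 mm high; origin under its centre on the table. Four narrow slots stand in a row along its y, at y = -93, -31, 31 and 93 mm, their floors 10 mm above the table. A former in a slot can lean only along the mould's x, until hard stops at about 0.2 rad; leaning it 0.14 to 0.18 rad towards +x and then -x frees it
- slot0 (a point): slot at y = -93 mm of the mould, centre of its floor. In each slot two cork cheeks face each other along x; they slide outwards up to 12 mm against about 14 N of friction each and stay where they are pushed. Each has a hidden 3 mm tongue that catches a notch in the former, so that a straight pull lifts a stuck former only about 4 mm, however hard
- slot1 (a point): slot at y = -31 mm of the mould, centre of its floor; made like slot0
- slot2 (a point): slot at y = 31 mm of the mould, centre of its floor; made like slot0
- slot3 (a point): slot at y = 93 mm of the mould, centre of its floor; made like slot0
- tray: fixed open green-painted tray, 210 x 210 mm outside, 35 mm high, walls and floor 5 mm; origin under its centre on the table, x and y along its sides
- pad: fixed round aluminium pad, 130 mm in diameter, 12 mm high, origin under its centre on the table; a red spring plunger 16 mm in diameter stands 6 mm out of its middle
- plunger (a joint): travel of the pad's plunger, m: 0 = up, 0.006 = pressed flush with the pad; about 2 N presses it flush and the weight does so by itself
- weight: loose press weight of about 0.7 kg: dark steel disc 90 mm in diameter and 45 mm high with a brass knob on top, 32 mm in diameter, from 62 to 88 mm above the underside on a thinner neck; origin at the centre of its underside, z up
- former0: wooden former, may be absent: a bar 150 mm long, 28 mm wide (its x), 24 mm thick (its y), 90 g, red band at mid length. Starts upright, stuck foot down in a mould slot, axes along the mould's, its upper 82 mm standing out. Origin: centre of the foot end; z runs to the head. The lowest 16 mm are 18 mm wide; a notch 5 mm deep crosses both x faces 30 to 42 mm up
- former0_top (a point): centre of the head end of former0, 150 mm from its origin
- former1: wooden former, may be absent: a bar 150 mm long, 28 mm wide (its x), 24 mm thick (its y), 90 g, red band at mid length. Starts upright, stuck foot down in a mould slot, axes along the mould's, its upper 82 mm standing out. Origin: centre of the foot end; z runs to the head. The lowest 16 mm are 18 mm wide; a notch 5 mm deep crosses both x faces 30 to 42 mm up
- former1_top (a point): centre of the head end of former1, 150 mm from its origin
- former2: wooden former, may be absent: a bar 150 mm long, 28 mm wide (its x), 24 mm thick (its y), 90 g, red band at mid length. Starts upright, stuck foot down in a mould slot, axes along the mould's, its upper 82 mm standing out. Origin: centre of the foot end; z runs to the head. The lowest 16 mm are 18 mm wide; a notch 5 mm deep crosses both x faces 30 to 42 mm up
- former2_top (a point): centre of the head end of former2, 150 mm from its origin
- former3: wooden former, may be absent: a bar 150 mm long, 28 mm wide (its x), 24 mm thick (its y), 90 g, red band at mid length. Starts upright, stuck foot down in a mould slot, axes along the mould's, its upper 82 mm standing out. Origin: centre of the foot end; z runs to the head. The lowest 16 mm are 18 mm wide; a notch 5 mm deep crosses both x faces 30 to 42 mm up
- former3_top (a point): centre of the head end of former3, 150 mm from its origin
- bundle: loose bundle of cigars, 150 x 80 x 30 mm, origin under its centre; not to be moved
- cutter: loose cigar cutter, base 130 x 90 mm, 147 mm high, origin under its centre; not to be moved
- gluejar: loose glue jar, 64 mm in diameter, 75 mm high, origin under its centre; not to be moved
- cigarbox: loose wooden cigar box, 150 x 200 x 45 mm, origin under its centre; not to be moved

How it is judged (in metres and radians):
On the way, in this order (a step that is already met when the one before it is completed fails the run):
1. every former lies in the tray (x of former0 in the frame of tray between -0.1 and 0.1 m and y of former0 in the frame of tray between -0.1 and 0.1 m and z of each of former0, former0_top, former1, former1_top, former2, former2_top, former3, former3_top in the frame of tray below 0.085 m and x of former0_top in the frame of tray between -0.1 and 0.1 m and y of former0_top in the frame of tray between -0.1 and 0.1 m and angle between each of former0, former1, former2, former3's own z axis and vertical above 1.2 rad and linear speed of each of former0, former1, former2, former3 below 0.05 m/s and x of former1 in the frame of tray between -0.1 and 0.1 m and y of former1 in the frame of tray between -0.1 and 0.1 m and x of former1_top in the frame of tray between -0.1 and 0.1 m and y of former1_top in the frame of tray between -0.1 and 0.1 m and x of former2 in the frame of tray between -0.1 and 0.1 m and y of former2 in the frame of tray between -0.1 and 0.1 m and x of former2_top in the frame of tray between -0.1 and 0.1 m and y of former2_top in the frame of tray between -0.1 and 0.1 m and x of former3 in the frame of tray between -0.1 and 0.1 m and y of former3 in the frame of tray between -0.1 and 0.1 m and x of former3_top in the frame of tray between -0.1 and 0.1 m and y of former3_top in the frame of tray between -0.1 and 0.1 m), for 0.2 s.
2. the weight stands on the pad and holds the plunger down (horizontal distance between weight and pad below 0.022 m and angle between weight's own z axis and vertical below 0.06 rad and value of joint plunger above 0.0045 m and linear speed of weight below 0.03 m/s), for 0.3 s.
At the end, for the whole second after the job is handed in: Every former present lies (its length more than 1.2 rad from upright) with both ends inside the tray walls and less than 85 mm above the table, at rest; the weight is released and upright within 0.06 rad, within 22 mm of the pad's centre, and the plunger is pressed by more than 4.5 mm (all of step 1 and all of step 2 and contact force between the fingers and weight below 0.1 N); the robot touches nothing.
It fails at once if the cigar bundle is moved more than 30 mm (distance of bundle from where it was at the start of the episode above 0.03 m).
It fails at once if the cutter is moved more than 30 mm (distance of cutter from where it was at the start of the episode above 0.03 m).
It fails at once if the glue jar is moved more than 30 mm (distance of gluejar from where it was at the start of the episode above 0.03 m).
It fails at once if the cigar box is moved more than 30 mm (distance of cigarbox from where it was at the start of the episode above 0.03 m).
Of former0, former1, former2, former3 only 2 to 3 are there at a start; the rules pass over those that are not, and their reading is None.
At some moment in a run one of weight may be knocked a few centimetres aside while the robot is not near it.
Once in a run the grip may slacken for a moment while it holds something.
It also fails if it takes over 210 s, if anything falls off the work surface, if the arm or the gripper's body presses on something with over 40 N, if the wrist force passes 120 N, or if a joint passes its speed limit or range.

### The arm

A 6-joint arm with a two-finger parallel gripper is mounted at the origin on the work surface. World frame = base frame: x ahead of the robot, y to its left, z up, the work surface at z = 0. Lengths are in m, angles in degrees, forces in N, time in s.
With the tool pointing down it reaches from about 0.25 to 0.725 m from the base axis. Payload 4 kg.
Tool frame: the origin (TCP) lies at the very end of the fingers, on their centre line; the grasp point (between the pads) lies 19 mm behind it; z points along the fingers, y is the line along which they close (so a half turn about z gives the same grasp; the last joint's range is limited). The gripper opens to 85 mm and grips with 20 to 120 N. Pads are 22 mm wide; open, the fingers measure 114 mm over their backs; the gripper's body (76 mm by 85 mm) begins 54 mm behind the grasp point. The pads swing forward as they close: fully open they stand 13 mm farther back than shut.
Start: joints at [71.62, 13.785, 0.286, 76.501, 0, 90], TCP at [0.158, 0.474, 0.231] pointing down, gripper open.
Joint ranges: [-155.79, 155.79], [-60.16, 107.12], [-62.33, 73.08], [-114, 123.19], [-81.49, 82.49], [-180, 180]. Speed limits (degrees/s): [159.86, 159.86, 180, 180, 180, 180].

### API

Orientations are given as a 3x3 rotation matrix whose columns are the frame's x, y, z axes.
In Python, from cell import robot gives the robot as it stands.
- The arm moves only by the shell command python3 nudge.py FILE, which reads ROWS from the file FILE. ROWS is one flat JSON list of numbers that holds 1 to 10 rows one after another, with no inner brackets; each row has 5 numbers: dx, dy, dz in units of 20 mm, then a turn about the tool's z in units of 4 degrees, then the opening from 0.0 (shut) to 1.0 (fully open); each row is the pose to reach, as a shift and turn from the pose commanded when the command began, along the tool's axes at that moment; what a row does not reach only later rows make up. A row lasts 1/12 s, in which the tool goes at most 0.0417 m and 7.16 degrees, less where a joint would pass 70% of its speed; a pose out of reach is approached as far as the arm can. The fingers move at their own pace and stop on an object; the grip force is fixed at half the most. Time passes only in rows, so rows that do not move let the fingers close. It prints the time, the measured TCP pose, the force, the opening and the grip force at its end. Input that does not fit is refused with a message, and nothing moves.
- robot.read_state(): the state, without advancing time (a new reading comes with each control period).
- robot.capture(name): name is "side" or "top" or "wrist"; returns a dict with "color" (480x640x3 uint8, red, green, blue), "fx", "fy", "cx", "cy" (pixels), "rvec" (rotation vector, rad) and "tvec" (3), from world to camera coordinates, as OpenCV has them. Camera axes: x right, y down, z forward; pixel columns grow to the right and rows downward; lengths in m; the calibration is good to about 2 mm. The wrist camera is an equidistant fisheye: a pixel r from the principal point sees the ray r / f radians off the axis. A picture is of the moment at which its call begins. There is no depth.
- robot.finish_job(): hands the job in; it is judged then, once.
The state is a dict: "time": time; "joints": joint angles; "joint_velocities": joint speeds; "effort": joint torques, N m; "position": TCP position; "orientation": TCP orientation; "force": force on the tool from outside, world axes, zero at the start; "wrist_torque": the same for the moment, N m; "width": opening from 0.0 (shut) to 1.0 (fully open); "finger_force": force on a finger pad.
Only numpy, scipy, OpenCV 4.12 (cv2) and the standard library are available. Lean on these libraries where they do the work, as an engineer would, in place of code of your own. Each camera call takes 0.05 s, during which the arm holds its last target. There are 200 camera calls.

## Working session

There is one attempt and no reset: what is moved stays moved. The work goes in short steps, Python scripts to look and compute and a shell command to move; the robot and the scene stay as the last step left them, time stands still between calls to the robot, and variables do not carry over. Pictures are saved under pics/ and viewed, at most 17 in all, crops included, and the job is handed in when it is done.

```bash
ls; mkdir -p pics; cat > h.py <<'E'
from cell import robot
import numpy as np, cv2
def snap(n,f):
    c=robot.capture(n); cv2.imwrite('pics/'+f,c['color'][:,:,::-1]); np.save('pics/'+f+'.npy',{k:c[k] for k in c if k!='color'},allow_pickle=True); return c
def px(f,u,v,z):
    c=np.load('pics/'+f+'.npy',allow_pickle=True).item()
    R=cv2.Rodrigues(np.array(c['rvec'],float))[0]; t=np.array(c['tvec'],float).ravel()
    d=R.T@np.array([(u-c['cx'])/c['fx'],(v-c['cy'])/c['fy'],1]); o=-R.T@t
    return (o+d*(z-o[2])/d[2]).round(4)
E
python3 - <<'E'
from h import *
for n in('top','side'):
    c=snap(n,n+'0.png'); print({k:c[k] for k in c if k!='color'})
print(robot.read_state())
E
```

```text
cell.py
nudge.py
pics
{'fx': 516.6253752535597, 'fy': 516.6253752535597, 'cx': 326.31032323299627, 'cy': 243.0477921662095, 'rvec': array([ 2.19346163, -2.16396311,  0.07259566]), 'tvec': array([-0.01733453,  0.56841565,  0.99568917])}
{'fx': 600.1719281298386, 'fy': 600.1719281298386, 'cx': 320.7008061261445, 'cy': 234.9172017280233, 'rvec': array([ 0.27513864, -2.84991667,  1.13929199]), 'tvec': array([0.56638093, 0.15884678, 1.20267969])}
{'time': 0.1, 'joints': array([7.16185871e+01, 1.38280842e+01, 2.21603160e-01, 7.65035127e+01,
       9.65883065e-04, 9.00017774e+01]), 'joint_velocities': array([ 0.01684751, -0.10437505,  0.22970593,  0.03765525,  0.0352316 ,
       -0.03692267]), 'effort': array([ 5.70327502e-04, -3.73137760e+01,  2.53009415e+01,  1.08080468e-02,
       -2.34756300e-05, -6.86681986e-06]), 'position': array([0.15748379, 0.47394323, 0.23050137]), 'orientation': array([[-9.48968567e-01,  3.15370057e-01, -6.21374454e-04],
       [ 3.15370669e-01,  9.48966828e-01, -1.81648662e-03],
       [ 1.67982546e-05, -1.91975198e-03, -9.99998157e-01]]), 'force': array([-0.19762607, -0.53525399, -0.06292275]), 'wrist_torque': array([ 0.00082133, -0.00093854, -0.01018692]), 'finger_force': 0.0, 'width': 0.9994074489951423}
```
View pics/top0.png

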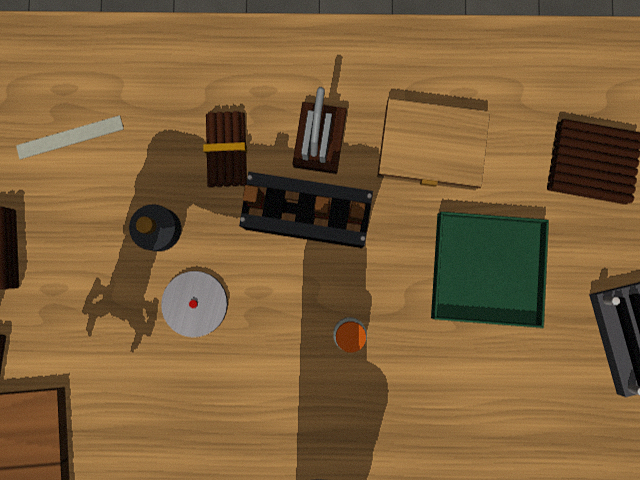

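View pics/side0.png

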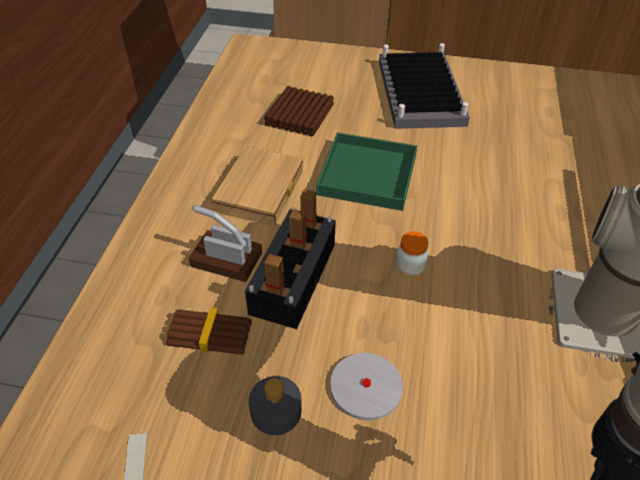

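The top view shows the mould around (307,208), tray (490,267), pad (194,303), weight (155,228), jar (350,335), cutter (320,135), bundle (226,147) and box (435,140). The side view shows three formers standing in the mould. I'll enlarge next.

```bash
python3 - <<'E'
from h import *
i=cv2.imread('pics/top0.png'); cv2.imwrite('pics/c1.png',cv2.resize(i[160:260,225:385],None,fx=5,fy=5,interpolation=cv2.INTER_CUBIC))
i=cv2.imread('pics/side0.png'); cv2.imwrite('pics/c2.png',cv2.resize(i[180:330,235:395],None,fx=4,fy=4,interpolation=cv2.INTER_CUBIC))
P=lambda u,v,z:px('top0.png',u,v,z)
print('tray top corners',[P(*a,.035) for a in((439,212),(548,219),(543,327),(432,319))])
print('pad',P(194,303,.012),'plunger',P(193.5,303,.018),'knob',P(145,225,.088),'disc',P(155,228,.045),'jar',P(350,336,.075))
print('mould top',[P(*a,.078) for a in((251,173),(372,190),(366,246),(241,228))])
print('cutter',P(340,100,.0),P(298,165,.0),P(336,171,.0),P(320,90,.14))
E
```

```text
tray top corners [array([ 0.6311, -0.2284,  0.035 ]), array([ 0.6201, -0.4397,  0.035 ]), array([ 0.4121, -0.4263,  0.035 ]), array([ 0.4242, -0.2145,  0.035 ])]
pad [0.4472 0.2499 0.012 ] plunger [0.4474 0.2493 0.018 ] knob [0.5926 0.3255 0.088 ] disc [0.5916 0.3216 0.045 ] jar [ 0.3937 -0.0561  0.075 ]
mould top [array([0.6945, 0.1333, 0.078 ]), array([ 0.665 , -0.0943,  0.078 ]), array([ 0.5598, -0.0839,  0.078 ]), array([0.5904, 0.1494, 0.078 ])]
cutter [ 0.865  -0.0335  0.    ] [0.7287 0.0504 0.    ] [ 0.7172 -0.0271  0.    ] [0.8324 0.0043 0.14  ]
```

View pics/c1.png

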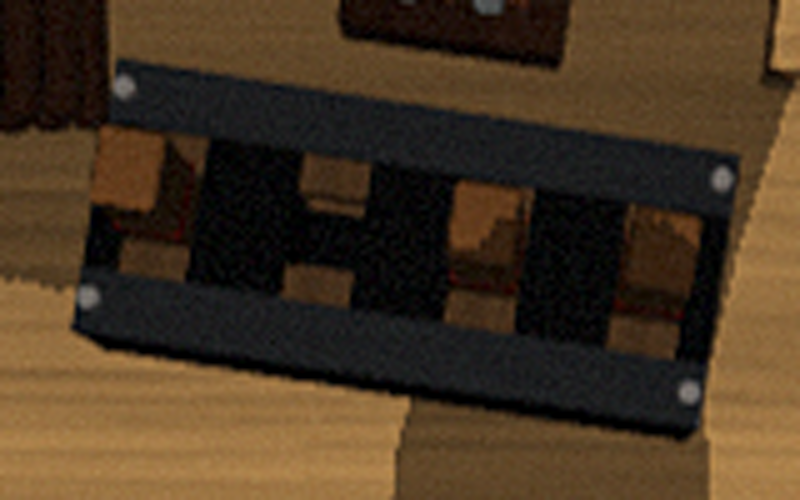

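View pics/c2.png

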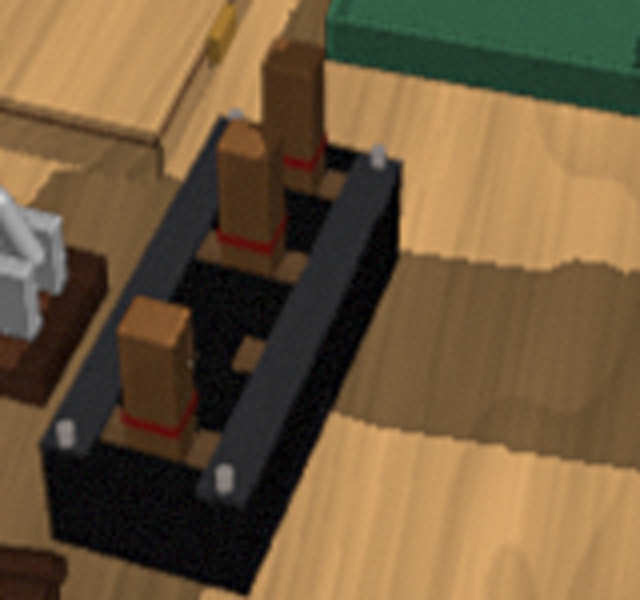

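Zoomed: three formers, heads at crop (128,168), (487,215) and (665,235); the second slot from the left is empty. Mould screws at crop (124,86), (722,180), (690,391), (88,296).

```bash
cat >> h.py <<'E'
def go(x,y,z,ydir=None):
    s=robot.read_state(); R=np.array(s['orientation']); p=np.array(s['position'])
    d=R.T@(np.array([x,y,z])-p); t=0
    if ydir is not None:
        v=R.T@np.array([ydir[0],ydir[1],0]); t=np.degrees(np.arctan2(-v[0],v[1])); t=(t+90)%180-90
    print('d',d.round(4),'turn',round(t,2),'pos',p.round(4),'F',np.array(s['force']).round(1),'w',round(s['width'],3),'t',s['time'],'j6',round(s['joints'][5],1))
E
python3 - <<'E'
from h import *
cr=lambda a,b:(225+a/5-.4,160+b/5-.4)
S=[px('top0.png',*cr(*a),.079) for a in((124,86),(722,180),(690,391),(88,296))]
c=np.mean(S,0); yd=(S[0]+S[3]-S[1]-S[2])[:2]; yd/=np.linalg.norm(yd); xd=np.array([yd[1],-yd[0]])
print('mould',c,yd,np.degrees(np.arctan2(-yd[0],yd[1])),S)
for k in(93,31,-31,-93):print(k,c[:2]+yd*k/1000)
for h in((128,168),(488,218),(665,243)):
  q=px('top0.png',*cr(*h),.16); print(q,(q-c)[:2]@xd,(q-c)[:2]@yd)
T=np.array([[ 0.6311, -0.2284],[ 0.6201, -0.4397],[ 0.4121, -0.4263],[ 0.4242, -0.2145]])
print('tray',T.mean(0),T[0]-T[3],T[1]-T[2],T[0]-T[1])
q=c[:2]+yd*-.093
go(*q,.116,yd)
E
```

```text
mould [0.630925 0.0293   0.079   ] [0.14422604 0.98954477] -8.292463453388894 [array([0.6871, 0.1359, 0.079 ]), array([ 0.6542, -0.0887,  0.079 ]), array([ 0.5749, -0.0774,  0.079 ]), array([0.6075, 0.1474, 0.079 ])]
93 [0.64433802 0.12132766]
31 [0.63539601 0.05997589]
-31 [ 0.62645399 -0.00137589]
-93 [ 0.61751198 -0.06272766]
[0.6421 0.1207 0.16  ] -0.002124097260608936 0.09205611786202739
[ 0.6264 -0.003   0.16  ] 0.00018081101176576684 -0.032614918862048765
[ 0.6185 -0.0635  0.16  ] 0.0010890827555795517 -0.09362176308824512
tray [ 0.521875 -0.327225] [ 0.2069 -0.0139] [ 0.208  -0.0134] [0.011  0.2113]
d [-0.6058 -0.364   0.1152] turn -10.09 pos [0.1575 0.4739 0.2305] F [-0.2 -0.5 -0.1] w 0.999 t 0.1 j6 90.0
```

The manual's scale: shifts go in units of 20 mm and turns go in units of 4 degrees. Converting my numbers, -0.303 m is -15.15, -0.182 m is -9.1.

```bash
echo '[-5,-3,0,0,0.6,-10,-6,0,0,0.6,-15.15,-9.1,0,0,0.6,-15.15,-9.1,0,0,0.6,-15.15,-9.1,0,0,0.6,-15.15,-9.1,0,0,0.6,-15.15,-9.1,0,0,0.6,-15.15,-9.1,0,0,0.6,-15.15,-9.1,0,0,0.6,-15.15,-9.1,0,0,0.6]' > m.json && python3 nudge.py m.json
echo '[-15,-9.1,0,-2.525,0.6,-15,-9.1,0,-2.525,0.6,-15,-9.1,0,-2.525,0.6,-15,-9.1,0,-2.525,0.6,-15,-9.1,0,-2.525,0.6,-15,-9.1,0,-2.525,0.6,-15,-9.1,0,-2.525,0.6,-15,-9.1,0,-2.525,0.6,-15,-9.1,0,-2.525,0.6,-15,-9.1,0,-2.525,0.6]' > m.json && python3 nudge.py m.json
python3 -c "
from h import *
go(.6175,-.0627,.116,(.1442,.9895)); snap('wrist','w1.png')"
```

```text
time: 0.93
position: [0.3899, 0.2031, 0.2309]
orientation: [[-0.947, 0.321, 0.0], [0.321, 0.947, -0.001], [-0.001, -0.001, -1.0]]
force: [0.1, 2.0, 0.3]
width: 0.602
finger_force: 0.0
time: 1.77
position: [0.6173, -0.0643, 0.2293]
orientation: [[-0.989, 0.148, -0.001], [0.148, 0.989, -0.001], [0.001, -0.001, -1.0]]
force: [-0.4, 0.2, -0.9]
width: 0.6
finger_force: 0.0
d [-1.000e-04  1.800e-03  1.133e-01] turn -0.24 pos [ 0.6173 -0.0643  0.2293] F [-0.4  0.2 -0.9] w 0.6 t 1.7667 j6 2.6
```

In the tool's units: 0.112 m is 5.6, 0.09 m is 4.5.

```bash
echo '[0,0.1,1.5,0,0.6,0,0.1,3,0,0.6,0,0.1,4.5,0,0.6,0,0.1,5.6,0,0.6,0,0.1,5.6,0,0.6,0,0.1,5.6,0,0.6]' > m.json && python3 nudge.py m.json
echo '[0,0,0,0,0,0,0,0,0,0,0,0,0,0,0,0,0,0,0,0,0,0,0,0,0,0,0,0,0,0,0,0,0,0,0,0,0,0,0,0]' > m.json && python3 nudge.py m.json
python3 -c "
from h import *
go(.6175,-.0627,.116,(.1442,.9895));"
```

```text
time: 2.32
position: [0.614, -0.0569, 0.1187]
orientation: [[-0.99, 0.142, -0.002], [0.142, 0.99, 0.001], [0.002, 0.001, -1.0]]
force: [-0.1, 0.6, -0.8]
width: 0.6
finger_force: 0.0
time: 2.98
position: [0.6155, -0.0593, 0.1199]
orientation: [[-0.99, 0.144, 0.0], [0.144, 0.99, -0.0], [-0.0, -0.0, -1.0]]
force: [-1.6, -1.8, 5.8]
width: 0.274
finger_force: 58.6
d [-0.0025 -0.003   0.0039] turn -0.0 pos [ 0.6155 -0.0593  0.1199] F [-1.6 -1.8  5.8] w 0.274 t 2.9833 j6 2.8
```

In the tool's units: -0.022 m is -1.1, -0.01 m is -0.5.

```bash
echo '[-0.25,0,0,0,0,-0.5,0,0.025,0,0,-0.75,0,0.05,0,0,-0.95,0,0.075,0,0,-1.1,0,0.1,0,0,-1.1,0,0.1,0,0,-1.1,0,0.1,0,0,-1.1,0,0.1,0,0]' > m.json && python3 nudge.py m.json
python3 -c "
from h import *
go(.6155,-.0593,.12);snap('side','s1.png')"
echo '[0.4,0,-0.05,0,0,0.8,0,-0.1,0,0,1.15,0,-0.1,0,0,1.5,0,-0.05,0,0,1.85,0,0,0,0,2.15,0,0,0,0,2.15,0,0,0,0,2.15,0,0,0,0,2.15,0,0,0,0]' > m.json && python3 nudge.py m.json
python3 -c "
from h import *
go(.6155,-.0593,.12); snap('side','s2.png')
a=[cv2.imread('pics/s%d.png'%i)[180:330,235:335] for i in(1,2)]
cv2.imwrite('pics/c3.png',cv2.resize(np.hstack(a),None,fx=4,fy=4))"
```

```text
time: 3.65
position: [0.6346, -0.0629, 0.1184]
orientation: [[-0.989, 0.145, -0.005], [0.145, 0.989, -0.001], [0.004, -0.002, -1.0]]
force: [-8.4, -2.0, 12.3]
width: 0.272
finger_force: 60.6
d [ 0.0194  0.0008 -0.0015] turn 0 pos [ 0.6346 -0.0629  0.1184] F [-8.4 -2.  12.3] w 0.272 t 3.65 j6 2.7
time: 4.45
position: [0.601, -0.058, 0.1206]
orientation: [[-0.989, 0.145, 0.014], [0.145, 0.989, -0.004], [-0.015, -0.002, -1.0]]
force: [7.9, -4.3, 5.3]
width: 0.275
finger_force: 59.4
d [-0.0146  0.0009  0.0008] turn 0 pos [ 0.601  -0.058   0.1206] F [ 7.9 -4.3  5.3] w 0.275 t 4.45 j6 2.9
```

View pics/c3.png

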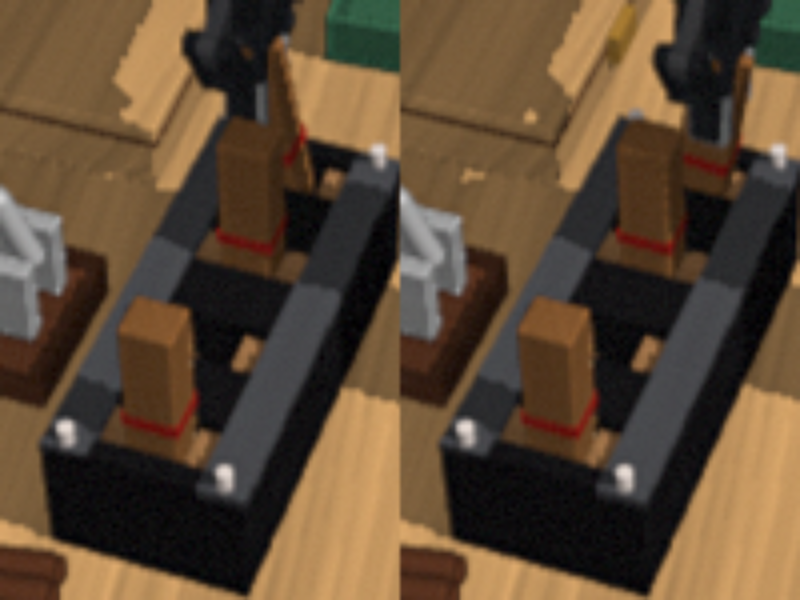

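Left: former leaning toward +x (about 0.13 rad), right: toward -x. Slightly too little; I'll lean further both ways and pull.

In the tool's units: 0.005 m is 0.25, 0.003 m is 0.15.

```bash
echo '[0.15,0,0,0,0,0.25,0,0,0,0,0.25,0,0,0,0,0.25,0,0,0,0,0.25,0,0,0,0]' > m.json && python3 nudge.py m.json
echo '[-0.4,0,-0.05,0,0,-0.8,0,-0.05,0,0,-1.2,0,-0.05,0,0,-1.6,0,-0.05,0,0,-2,0,0,0,0,-2.3,0,0,0,0,-2.55,0,0,0,0,-2.55,0,0,0,0,-2.55,0,0,0,0,-2.55,0,0,0,0]' > m.json && python3 nudge.py m.json
echo '[0.4,0,-0.05,0,0,0.8,0,-0.05,0,0,1.2,0,-0.05,0,0,1.6,0,-0.05,0,0,2,0,0,0,0,2.3,0,0,0,0,2.55,0,0,0,0,2.55,0,0,0,0,2.55,0,0,0,0,2.55,0,0,0,0]' > m.json && python3 nudge.py m.json
echo '[-0.4,0,-0.05,0,0,-0.8,0,-0.05,0,0,-1.275,0,-0.05,0,0,-1.275,0,-0.05,0,0,-1.275,0,-0.55,0,0,-1.275,0,-1.05,0,0,-1.275,0,-1.55,0,0,-1.275,0,-2.05,0,0,-1.275,0,-2.05,0,0]' > m.json && python3 nudge.py m.json
python3 -c "
from h import *
go(.6155,-.0593,.12)"
```

```text
time: 4.92
position: [0.5972, -0.0575, 0.1206]
orientation: [[-0.989, 0.145, 0.016], [0.145, 0.989, -0.004], [-0.017, -0.002, -1.0]]
force: [10.0, -5.8, 3.0]
width: 0.274
finger_force: 59.2
time: 5.75
position: [0.6369, -0.0633, 0.117]
orientation: [[-0.989, 0.145, -0.007], [0.145, 0.989, -0.001], [0.007, -0.002, -1.0]]
force: [-8.5, -1.6, 8.4]
width: 0.272
finger_force: 60.2
time: 6.58
position: [0.5947, -0.0571, 0.119]
orientation: [[-0.989, 0.145, 0.011], [0.145, 0.989, -0.003], [-0.011, -0.002, -1.0]]
force: [6.5, -4.4, 1.4]
width: 0.274
finger_force: 59.3
time: 7.33
position: [0.6161, -0.0599, 0.1618]
orientation: [[-0.99, 0.144, 0.004], [0.144, 0.99, -0.002], [-0.005, -0.001, -1.0]]
force: [-1.5, -6.1, 1.3]
width: 0.275
finger_force: 59.6
d [0.0008 0.0006 0.0418] turn 0 pos [ 0.6161 -0.0599  0.1618] F [-1.5 -6.1  1.3] w 0.275 t 7.3333 j6 2.8
```

```bash
echo '[0,0,-1.5,0,0,0,0,-3.25,0,0,0,0,-3.25,0,0,0,0,-3.25,0,0,0,0,-3.25,0,0]' > m.json && python3 nudge.py m.json
python3 -c "
from h import *
go(.4405,-.377,.125,(.066,.9978));
i=snap('side','s3.png')"

```

```text
time: 7.75
position: [0.6155, -0.0578, 0.2247]
orientation: [[-0.99, 0.143, 0.003], [0.143, 0.99, 0.002], [-0.003, 0.002, -1.0]]
force: [-0.8, -1.2, -1.3]
width: 0.272
finger_force: 59.6
d [ 0.1278 -0.3411  0.0985] turn -4.44 pos [ 0.6155 -0.0578  0.2247] F [-0.8 -1.2 -1.3] w 0.272 t 7.75 j6 2.8
```

In the tool's units: -0.341 m is -17.05, -0.315 m is -15.75, -4.4 degrees is -1.1.

```bash
echo '[0.6,-1.75,0,-1.1,0,1.25,-3.5,0,-1.1,0,1.9,-5.25,0,-1.1,0,2.55,-7,0,-1.1,0,3.2,-8.75,0,-1.1,0,3.85,-10.5,0,-1.1,0,4.5,-12.25,0,-1.1,0,5.15,-14,0,-1.1,0,5.8,-15.75,0,-1.1,0,6.4,-17.05,0,-1.1,0]' > m.json && python3 nudge.py m.json
echo '[0,0,1.5,0,0,0,0,3,0,0,0,0,4.5,0,0,0,0,4.5,0,0,0,0,4.5,0,0]' > m.json && python3 nudge.py m.json
python3 -c "
from h import *
go(.4405,-.377,.114,(.066,.9978));
snap('side','s4.png')
cv2.imwrite('pics/c4.png',cv2.resize(cv2.imread('pics/s4.png')[80:230,270:470],None,fx=3,fy=3))"

```

```text
time: 8.63
position: [0.4374, -0.3795, 0.2218]
orientation: [[-0.998, 0.069, -0.001], [0.069, 0.998, 0.002], [0.001, 0.002, -1.0]]
force: [1.1, 0.2, -0.4]
width: 0.272
finger_force: 59.6
time: 9.05
position: [0.4375, -0.3762, 0.1308]
orientation: [[-0.998, 0.068, -0.005], [0.067, 0.998, 0.005], [0.005, 0.005, -1.0]]
force: [-0.0, -0.1, -0.3]
width: 0.278
finger_force: 59.6
d [-0.0031 -0.0007  0.0168] turn -0.09 pos [ 0.4375 -0.3762  0.1308] F [-0.  -0.1 -0.3] w 0.278 t 9.05 j6 -36.8
```

View pics/c4.png

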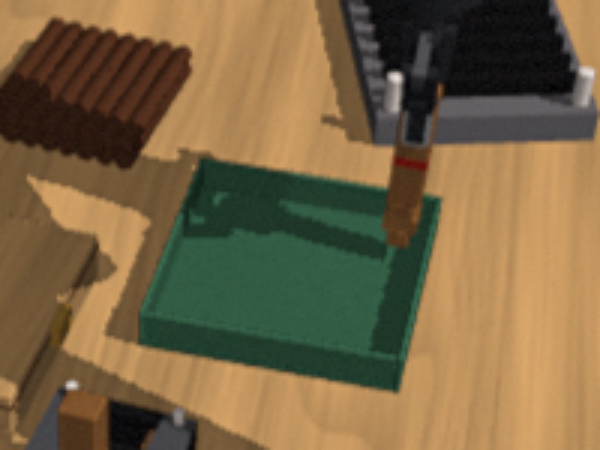

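The former hangs in the grip, above the tray at crop (405,235), near its robot-side edge. Lower until foot presses, then arc over.

In the tool's units: 0.02 m is 1, 0.015 m is 0.75.

```bash
echo '[0,0,0.4,0,0,0,0,0.75,0,0,0,0,1,0,0,0,0,1,0,0]' > m.json && python3 nudge.py m.json
echo '[-0.55,0,0.05,0,0,-1.1,0,0.15,0,0,-1.65,0,0.25,0,0,-2.15,0,0.45,0,0,-2.65,0,0.65,0,0,-3.15,0,0.9,0,0,-3.15,0,0.9,0,0]' > m.json && python3 nudge.py m.json
python3 -c "
from h import *
go(.4405,-.377,.114,(.066,.9978));
snap('side','s5.png')
cv2.imwrite('pics/c5.png',cv2.resize(cv2.imread('pics/s5.png')[80:230,270:470],None,fx=2,fy=2))"

```

```text
time: 9.43
position: [0.4389, -0.3776, 0.1127]
orientation: [[-0.998, 0.067, -0.001], [0.067, 0.998, 0.001], [0.001, 0.001, -1.0]]
force: [-0.2, -0.7, -0.8]
width: 0.273
finger_force: 59.7
time: 10.02
position: [0.5084, -0.3833, 0.1008]
orientation: [[-0.998, 0.066, 0.013], [0.065, 0.998, -0.005], [-0.013, -0.004, -1.0]]
force: [3.9, 3.8, 14.7]
width: 0.272
finger_force: 61.6
d [ 0.068   0.0018 -0.0141] turn 0.03 pos [ 0.5084 -0.3833  0.1008] F [ 3.9  3.8 14.7] w 0.272 t 10.0167 j6 -33.4
```

View pics/c5.png

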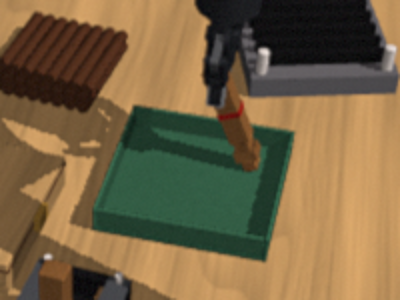

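The former tilts as planned, foot on floor at crop (250,160). Continuing the arc.

```bash
echo '[-0.45,0,0.3,0,0,-0.9,0,0.6,0,0,-1.3,0,1,0,0,-1.7,0,1.375,0,0,-2.05,0,1.8,0,0,-2.35,0,2.275,0,0,-2.6,0,2.8,0,0,-2.8,0,3.3,0,0,-3,0,3.85,0,0,-3,0,4.1,0,0]' > m.json && python3 nudge.py m.json
python3 -c "
from h import *
go(.4405,-.377,.114,(.066,.9978));
snap('side','s6.png')
cv2.imwrite('pics/c6.png',cv2.resize(cv2.imread('pics/s6.png')[80:230,270:470],None,fx=2,fy=2))"

```

```text
time: 10.9
position: [0.5664, -0.3875, 0.0156]
orientation: [[-0.998, 0.066, 0.008], [0.066, 0.998, -0.004], [-0.008, -0.004, -1.0]]
force: [3.8, -0.6, 5.8]
width: 0.277
finger_force: 60.3
d [ 0.1255  0.0019 -0.0994] turn 0.01 pos [ 0.5664 -0.3875  0.0156] F [ 3.8 -0.6  5.8] w 0.277 t 10.9 j6 -30.6
```

View pics/c6.png

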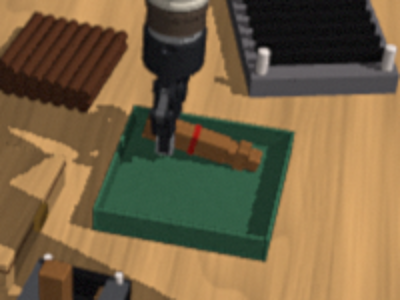

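The former lies nearly flat in the tray at crop (205,145). Release and rise.

In the tool's units: -0.21 m is -10.5, -0.19 m is -9.5.

```bash
echo '[0,0,0,0,0.42,0,0,0,0,0.42,0,0,0,0,0.42,0,0,-1.5,0,0.42,0,0,-3.5,0,0.42,0,0,-5.5,0,0.42,0,0,-7.5,0,0.6,0,0,-9.5,0,0.6,0,0,-10.5,0,0.6,0,0,-10.5,0,0.6]' > m.json && python3 nudge.py m.json
python3 -c "
from h import *
go(.6265,-.0014,.1185,(.1442,.9895));"

```

```text
time: 11.78
position: [0.5641, -0.3881, 0.2312]
orientation: [[-0.998, 0.068, 0.01], [0.068, 0.998, -0.007], [-0.011, -0.006, -1.0]]
force: [0.2, 0.3, 1.3]
width: 0.604
finger_force: 0.0
d [-0.0348  0.3907  0.1106] turn 4.39 pos [ 0.5641 -0.3881  0.2312] F [0.2 0.3 1.3] w 0.604 t 11.7833 j6 -30.6
```

In the tool's units: 0.39 m is 19.5, 0.36 m is 18, 4.4 degrees is 1.1.

```bash
echo '[-0.15,2,0,1.1,0.6,-0.35,4,0,1.1,0.6,-0.5,6,0,1.1,0.6,-0.7,8,0,1.1,0.6,-0.9,10,0,1.1,0.6,-1.1,12,0,1.1,0.6,-1.3,14,0,1.1,0.6,-1.5,16,0,1.1,0.6,-1.65,18,0,1.1,0.6,-1.75,19.5,0,1.1,0.6]' > m.json && python3 nudge.py m.json
echo '[0,0,0,0,0.6,0,0,0,0,0.6,0,0,0,0,0.6,0,0,0,0,0.6]' > m.json && python3 nudge.py m.json
python3 -c "
from h import *
go(.6265,-.0014,.1185,(.1442,.9895));"

```

```text
time: 12.62
position: [0.6226, 0.0036, 0.2223]
orientation: [[-0.99, 0.142, -0.002], [0.142, 0.99, 0.001], [0.002, 0.001, -1.0]]
force: [1.0, 0.1, -1.6]
width: 0.602
finger_force: 0.0
time: 12.95
position: [0.6228, -0.0009, 0.2228]
orientation: [[-0.989, 0.146, -0.001], [0.146, 0.989, -0.0], [0.001, -0.0, -1.0]]
force: [-0.2, -0.6, 0.7]
width: 0.601
finger_force: 0.0
d [-3.800e-03  1.000e-04  1.043e-01] turn -0.08 pos [ 0.6228 -0.0009  0.2228] F [-0.2 -0.6  0.7] w 0.601 t 12.95 j6 8.3
```

In the tool's units: 0.104 m is 5.2, -0.0035 m is -0.175.

```bash
echo '[-0.175,0,1.5,0,0.6,-0.175,0,3,0,0.6,-0.175,0,4.5,0,0.6,-0.175,0,5.2,0,0.6,-0.175,0,5.2,0,0.6,-0.175,0,5.2,0,0,-0.175,0,5.2,0,0,-0.175,0,5.2,0,0,-0.175,0,5.2,0,0,-0.175,0,5.2,0,0]' > m.json && python3 nudge.py m.json
echo '[0,0,0,0,0,0,0,0,0,0,0,0,0,0,0]' > m.json && python3 nudge.py m.json
echo '[-0.4,0,0,0,0,-0.8,0,0.05,0,0,-1.1,0,0.05,0,0,-1.3,0,0.1,0,0,-1.3,0,0.1,0,0,-1.3,0,0.1,0,0,-1.3,0,0.1,0,0,-1.3,0,0.1,0,0]' > m.json && python3 nudge.py m.json
echo '[0.4,0,-0.05,0,0,0.8,0,-0.1,0,0,1.2,0,-0.1,0,0,1.6,0,-0.1,0,0,2,0,-0.05,0,0,2.3,0,0,0,0,2.6,0,0,0,0,2.6,0,0,0,0,2.6,0,0,0,0,2.6,0,0,0,0]' > m.json && python3 nudge.py m.json
python3 -c "
from h import *
go(.6265,-.0014,.1185,(.1442,.9895));"

```

```text
time: 13.78
position: [0.6279, -0.0004, 0.1213]
orientation: [[-0.99, 0.144, 0.004], [0.144, 0.99, -0.0], [-0.004, 0.0, -1.0]]
force: [-1.0, -1.1, 3.7]
width: 0.274
finger_force: 59.1
time: 14.03
position: [0.6279, -0.0004, 0.1213]
orientation: [[-0.99, 0.144, 0.004], [0.144, 0.99, -0.001], [-0.004, -0.0, -1.0]]
force: [0.5, -0.5, 5.8]
width: 0.272
finger_force: 59.5
time: 14.7
position: [0.65, -0.0034, 0.1189]
orientation: [[-0.99, 0.144, -0.004], [0.144, 0.99, 0.001], [0.004, 0.0, -1.0]]
force: [-7.5, 0.8, 11.8]
width: 0.274
finger_force: 60.2
time: 15.53
position: [0.6074, 0.0031, 0.122]
orientation: [[-0.989, 0.144, 0.016], [0.144, 0.99, -0.001], [-0.016, 0.001, -1.0]]
force: [7.7, -1.5, 8.2]
width: 0.276
finger_force: 59.9
d [-0.0195 -0.0017  0.0038] turn -0.0 pos [0.6074 0.0031 0.122 ] F [ 7.7 -1.5  8.2] w 0.276 t 15.5333 j6 8.6
```

In the tool's units: -0.105 m is -5.25, -0.09 m is -4.5.

```bash
echo '[-0.4,0,-0.05,0,0,-0.8,0,-0.05,0,0,-1.25,0,-0.05,0,0,-1.25,0,-0.55,0,0,-1.25,0,-1.05,0,0,-1.25,0,-1.55,0,0,-1.25,0,-2.05,0,0,-1.25,0,-3.25,0,0,-1.25,0,-4.5,0,0,-1.25,0,-5.25,0,0]' > m.json && python3 nudge.py m.json
echo '[0,0,0,0,0,0,0,0,0,0,0,0,0,0,0]' > m.json && python3 nudge.py m.json
python3 -c "
from h import *
go(.4437,-.320,.113,(.066,.9978));
snap('side','s7.png')
cv2.imwrite('pics/c7.png',cv2.resize(cv2.imread('pics/s7.png')[80:330,210:470],None,fx=2,fy=2))"

```

```text
time: 16.37
position: [0.6264, 0.0001, 0.2263]
orientation: [[-0.99, 0.144, 0.004], [0.144, 0.99, 0.0], [-0.004, 0.001, -1.0]]
force: [0.3, -1.1, -0.4]
width: 0.275
finger_force: 59.3
time: 16.62
position: [0.625, 0.0001, 0.2215]
orientation: [[-0.99, 0.144, -0.001], [0.144, 0.99, -0.0], [0.001, -0.0, -1.0]]
force: [-0.0, 0.4, -1.3]
width: 0.275
finger_force: 59.3
d [ 0.1332 -0.3428  0.1087] turn -4.49 pos [6.250e-01 1.000e-04 2.215e-01] F [-0.   0.4 -1.3] w 0.275 t 16.6167 j6 8.3
```

View pics/c7.png

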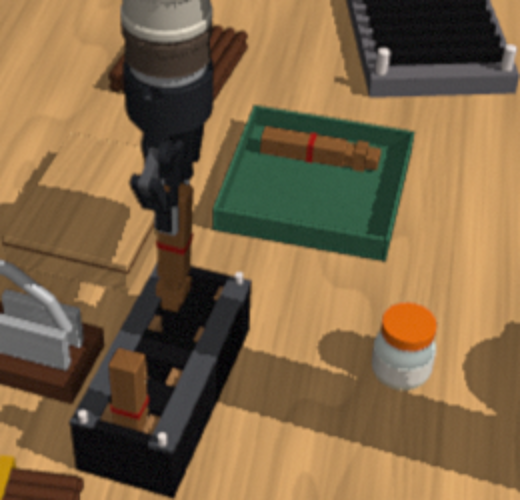

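First former lies in the tray at crop (320,148); second is free in the grip. Carry it over.

```bash
echo '[0.6,-1.75,0,-1.125,0,1.25,-3.5,0,-1.125,0,1.9,-5.25,0,-1.125,0,2.55,-7,0,-1.125,0,3.2,-8.75,0,-1.125,0,3.85,-10.5,0,-1.125,0,4.5,-12.25,0,-1.125,0,5.15,-14,0,-1.125,0,6,-15.75,0,-1.125,0,6.65,-17.15,0,-1.125,0]' > m.json && python3 nudge.py m.json
echo '[0,0,1.5,0,0,0,0,3,0,0,0,0,4.5,0,0,0,0,5,0,0,0,0,5.25,0,0,0,0,5.5,0,0,0,0,5.5,0,0]' > m.json && python3 nudge.py m.json
python3 -c "
from h import *
go(.444,-.32,.113,(.066,.9978))"
echo '[-0.55,0,0.05,0,0,-1.1,0,0.15,0,0,-1.65,0,0.25,0,0,-2.15,0,0.45,0,0,-2.65,0,0.65,0,0,-3.15,0,0.9,0,0,-3.6,0,1.2,0,0,-4.05,0,1.5,0,0]' > m.json && python3 nudge.py m.json
python3 -c "
from h import *
go(.444,-.32,.113,(.066,.9978))"
echo '[-0.4,0,0.4,0,0,-0.8,0,0.775,0,0,-1.15,0,1.2,0,0,-1.45,0,1.675,0,0,-1.7,0,2.2,0,0,-1.9,0,2.7,0,0,-2.1,0,3.25,0,0,-2.1,0,3.5,0,0,-2.1,0,3.5,0,0]' > m.json && python3 nudge.py m.json
python3 -c "
from h import *
go(.444,-.32,.113,(.066,.9978));
snap('side','s8.png')
cv2.imwrite('pics/c8.png',cv2.resize(cv2.imread('pics/s8.png')[80:230,270:470],None,fx=2,fy=2))"

```

```text
time: 17.5
position: [0.442, -0.3217, 0.2206]
orientation: [[-0.998, 0.067, -0.003], [0.067, 0.998, 0.001], [0.003, 0.001, -1.0]]
force: [0.3, -0.8, -1.1]
width: 0.273
finger_force: 59.5
time: 18.08
position: [0.4456, -0.3198, 0.1144]
orientation: [[-0.998, 0.065, 0.002], [0.065, 0.998, 0.0], [-0.002, 0.0, -1.0]]
force: [-1.3, 2.6, 4.5]
width: 0.276
finger_force: 60.3
d [ 0.0016 -0.0003  0.0014] turn 0.05 pos [ 0.4456 -0.3198  0.1144] F [-1.3  2.6  4.5] w 0.276 t 18.0833 j6 -32.0
time: 18.75
position: [0.5286, -0.3252, 0.086]
orientation: [[-0.998, 0.065, 0.006], [0.065, 0.998, -0.001], [-0.006, -0.0, -1.0]]
force: [0.2, 3.5, 6.4]
width: 0.272
finger_force: 61.1
d [ 0.0846 -0.0003 -0.0275] turn 0.06 pos [ 0.5286 -0.3252  0.086 ] F [0.2 3.5 6.4] w 0.272 t 18.75 j6 -27.9
time: 19.5
position: [0.57, -0.3286, 0.0138]
orientation: [[-0.998, 0.064, 0.004], [0.064, 0.998, -0.002], [-0.004, -0.002, -1.0]]
force: [2.4, 0.6, 3.3]
width: 0.271
finger_force: 60.5
d [ 0.1259  0.0003 -0.0997] turn 0.09 pos [ 0.57   -0.3286  0.0138] F [2.4 0.6 3.3] w 0.271 t 19.5 j6 -26.3
```

View pics/c8.png

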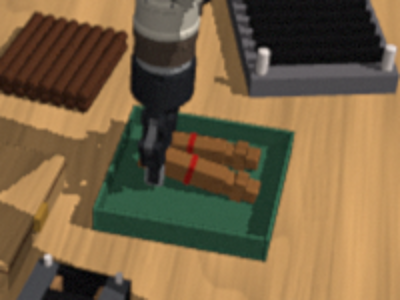

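Second former lies beside the first, crop (210,175). Release and go to the last one.

In the tool's units: -0.212 m is -10.6, -0.19 m is -9.5.

```bash
echo '[0,0,0,0,0.4,0,0,0,0,0.4,0,0,0,0,0.4,0,0,-1.5,0,0.4,0,0,-3.5,0,0.4,0,0,-5.5,0,0.4,0,0,-7.5,0,0.6,0,0,-9.5,0,0.6,0,0,-10.6,0,0.6,0,0,-10.6,0,0.6]' > m.json && python3 nudge.py m.json
echo '[-0.15,2,0,1.1,0.6,-0.35,4,0,1.1,0.6,-0.5,6,0,1.1,0.6,-0.7,8,0,1.1,0.6,-0.9,10,0,1.1,0.6,-1.1,12,0,1.1,0.6,-1.3,14,0,1.1,0.6,-1.5,16,0,1.1,0.6,-1.65,18,0,1.1,0.6,-1.75,19.5,0,1.1,0.6]' > m.json && python3 nudge.py m.json
echo '[0,0,0,0,0.6,0,0,0,0,0.6,0,0,0,0,0.6]' > m.json && python3 nudge.py m.json
python3 -c "
from h import *
go(.6443,.1213,.1185,(.1442,.9895));"

```

```text
time: 20.38
position: [0.5696, -0.33, 0.2321]
orientation: [[-0.998, 0.066, 0.01], [0.066, 0.998, -0.006], [-0.011, -0.006, -1.0]]
force: [-0.3, 0.2, 0.4]
width: 0.597
finger_force: 0.0
time: 21.22
position: [0.6272, 0.0616, 0.2231]
orientation: [[-0.99, 0.141, -0.002], [0.141, 0.99, 0.001], [0.002, 0.0, -1.0]]
force: [0.3, -0.5, 0.9]
width: 0.596
finger_force: 0.0
time: 21.47
position: [0.6273, 0.0581, 0.2234]
orientation: [[-0.99, 0.142, -0.002], [0.142, 0.99, -0.001], [0.002, -0.001, -1.0]]
force: [-0.2, 0.9, 0.6]
width: 0.6
finger_force: 0.0
d [-0.008   0.0651  0.1048] turn 0.12 pos [0.6273 0.0581 0.2234] F [-0.2  0.9  0.6] w 0.6 t 21.4667 j6 13.5
```

In the tool's units: 0.104 m is 5.2, 0.09 m is 4.5.

```bash
echo '[-0.2,1.65,0,0,0.6,-0.4,3.25,0,0,0.6,-0.4,3.25,1.5,0,0.6,-0.4,3.25,3,0,0.6,-0.4,3.25,4.5,0,0.6,-0.4,3.25,5.2,0,0.6,-0.4,3.25,5.2,0,0.6,-0.4,3.25,5.2,0,0.6]' > m.json && python3 nudge.py m.json
echo '[0,0,0,0,0,0,0,0,0,0,0,0,0,0,0,0,0,0,0,0,0,0,0,0,0,0,0,0,0,0,0,0,0,0,0]' > m.json && python3 nudge.py m.json
echo '[-0.4,0,0,0,0,-0.8,0,0.05,0,0,-1.1,0,0.05,0,0,-1.3,0,0.1,0,0,-1.3,0,0.1,0,0,-1.3,0,0.1,0,0,-1.3,0,0.1,0,0,-1.3,0,0.1,0,0]' > m.json && python3 nudge.py m.json
echo '[0.4,0,-0.05,0,0,0.8,0,-0.1,0,0,1.2,0,-0.1,0,0,1.6,0,-0.1,0,0,2,0,-0.05,0,0,2.3,0,0,0,0,2.6,0,0,0,0,2.6,0,0,0,0,2.6,0,0,0,0,2.6,0,0,0,0]' > m.json && python3 nudge.py m.json
python3 -c "
from h import *
go(.6443,.1213,.1185,(.1442,.9895));"

```

```text
time: 22.13
position: [0.6444, 0.1197, 0.1193]
orientation: [[-0.989, 0.145, -0.003], [0.145, 0.989, -0.001], [0.003, -0.001, -1.0]]
force: [-0.8, 0.5, 0.2]
width: 0.602
finger_force: 0.0
time: 22.72
position: [0.6467, 0.1216, 0.1228]
orientation: [[-0.99, 0.142, 0.005], [0.142, 0.99, 0.0], [-0.005, 0.001, -1.0]]
force: [-0.1, -0.9, 5.8]
width: 0.274
finger_force: 59.5
time: 23.38
position: [0.6689, 0.1188, 0.1203]
orientation: [[-0.99, 0.141, -0.003], [0.141, 0.99, 0.001], [0.003, 0.001, -1.0]]
force: [-7.8, 0.2, 8.7]
width: 0.272
finger_force: 60.0
time: 24.22
position: [0.6258, 0.1252, 0.1233]
orientation: [[-0.99, 0.143, 0.016], [0.143, 0.99, 0.0], [-0.016, 0.002, -1.0]]
force: [7.2, -2.6, 8.8]
width: 0.27
finger_force: 59.9
d [-0.0188 -0.0012  0.0051] turn 0.06 pos [0.6258 0.1252 0.1233] F [ 7.2 -2.6  8.8] w 0.27 t 24.2167 j6 19.6
```

The manual's scale: shifts go in units of 20 mm and turns go in units of 4 degrees. Converting my numbers, -0.108 m is -5.4, -0.09 m is -4.5.

```bash
echo '[-0.4,0,-0.05,0,0,-0.8,0,-0.05,0,0,-1.25,0,-0.05,0,0,-1.25,0,-0.55,0,0,-1.25,0,-1.05,0,0,-1.25,0,-1.55,0,0,-1.25,0,-2.05,0,0,-1.25,0,-3.25,0,0,-1.25,0,-4.5,0,0,-1.25,0,-5.4,0,0]' > m.json && python3 nudge.py m.json
echo '[0,0,0,0,0,0,0,0,0,0,0,0,0,0,0]' > m.json && python3 nudge.py m.json
python3 -c "
from h import *
go(.4475,-.266,.116,(.066,.9978));"
echo '[0.6,-2,0,-1.125,0,1.25,-4,0,-1.125,0,1.9,-6,0,-1.125,0,2.55,-8,0,-1.125,0,3.2,-10,0,-1.125,0,3.85,-12,0,-1.125,0,4.5,-14,0,-1.125,0,5,-16,0,-1.125,0,5.5,-18,0,-1.125,0,6,-18.5,0,-1.125,0]' > m.json && python3 nudge.py m.json
echo '[0,0,0,0,0,0,0,0,0,0,0,0,0,0,0]' > m.json && python3 nudge.py m.json
python3 -c "
from h import *
go(.4475,-.266,.116,(.066,.9978));
snap('side','s9.png')
cv2.imwrite('pics/c9.png',cv2.resize(cv2.imread('pics/s9.png')[80:330,230:470],None,fx=2,fy=2))"

```

```text
time: 25.05
position: [0.6446, 0.122, 0.2297]
orientation: [[-0.99, 0.142, 0.003], [0.142, 0.99, 0.0], [-0.003, 0.001, -1.0]]
force: [1.1, 0.1, -0.5]
width: 0.278
finger_force: 59.4
time: 25.3
position: [0.6437, 0.1218, 0.2258]
orientation: [[-0.99, 0.142, -0.001], [0.142, 0.99, -0.0], [0.001, -0.0, -1.0]]
force: [-0.6, -0.8, -1.4]
width: 0.274
finger_force: 59.5
d [ 0.139  -0.4117  0.11  ] turn -4.39 pos [0.6437 0.1218 0.2258] F [-0.6 -0.8 -1.4] w 0.274 t 25.3 j6 18.9
time: 26.13
position: [0.4701, -0.2317, 0.2245]
orientation: [[-0.998, 0.069, -0.003], [0.069, 0.998, -0.001], [0.003, -0.001, -1.0]]
force: [0.4, -0.0, -1.7]
width: 0.276
finger_force: 59.6
time: 26.38
position: [0.4726, -0.2266, 0.2254]
orientation: [[-0.998, 0.064, -0.001], [0.064, 0.998, 0.001], [0.001, 0.001, -1.0]]
force: [-0.3, -0.4, -0.8]
width: 0.273
finger_force: 59.6
d [ 0.0224 -0.0411  0.1094] turn 0.13 pos [ 0.4726 -0.2266  0.2254] F [-0.3 -0.4 -0.8] w 0.273 t 26.3833 j6 -22.0
```

View pics/c9.png

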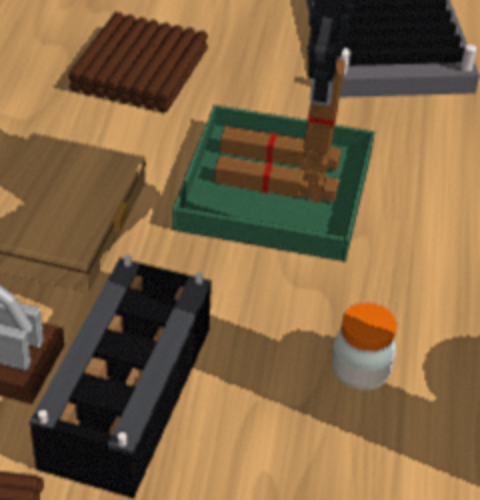

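Mould is empty; the third former is held over the tray's left side and the other two lie parallel. Lay it at tray y = +0.055.

In the tool's units: 0.11 m is 5.5, 0.105 m is 5.25.

```bash
echo '[1.1,-2.05,0,0,0,1.1,-2.05,1.5,0,0,1.1,-2.05,3,0,0,1.1,-2.05,4.5,0,0,1.1,-2.05,5,0,0,1.1,-2.05,5.25,0,0,1.1,-2.05,5.5,0,0,1.1,-2.05,5.5,0,0]' > m.json && python3 nudge.py m.json
echo '[-0.55,0,0.05,0,0,-1.1,0,0.15,0,0,-1.65,0,0.25,0,0,-2.15,0,0.45,0,0,-2.65,0,0.65,0,0,-3.15,0,0.9,0,0,-3.6,0,1.2,0,0,-4.05,0,1.5,0,0]' > m.json && python3 nudge.py m.json
echo '[-0.4,0,0.4,0,0,-0.8,0,0.775,0,0,-1.15,0,1.2,0,0,-1.45,0,1.675,0,0,-1.7,0,2.2,0,0,-1.9,0,2.7,0,0,-2.1,0,3.25,0,0,-2.1,0,3.6,0,0,-2.1,0,3.6,0,0]' > m.json && python3 nudge.py m.json
echo '[0,0,0,0,0.4,0,0,0,0,0.4,0,0,0,0,0.4,0,0,-1.5,0,0.4,0,0,-3.5,0,0.4,0,0,-5.5,0,0.4,0,0,-7.5,0,0.6,0,0,-9.5,0,0.7,0,0,-11.5,0,0.8,0,0,-11.5,0,0.8]' > m.json && python3 nudge.py m.json
echo '[0,2,0,0,0.7,0,4,0,0,0.7,0,6,0,0,0.7,0,8,0,0,0.7,0,10,0,0,0.7,0,12,0,0,0.7,0,14,0,0,0.7,0,14,0,0,0.7]' > m.json && python3 nudge.py m.json
python3 -c "
from h import *
snap('top','t2.png')
cv2.imwrite('pics/c10.png',cv2.imread('pics/t2.png'))"

```

```text
time: 27.1
position: [0.4496, -0.2667, 0.1172]
orientation: [[-0.998, 0.063, 0.002], [0.063, 0.998, -0.001], [-0.002, -0.001, -1.0]]
force: [-0.3, -0.1, -0.4]
width: 0.269
finger_force: 59.7
time: 27.77
position: [0.5377, -0.2734, 0.0943]
orientation: [[-0.998, 0.063, 0.019], [0.063, 0.998, -0.005], [-0.019, -0.004, -1.0]]
force: [5.0, 3.4, 17.2]
width: 0.273
finger_force: 63.5
time: 28.52
position: [0.5755, -0.2758, 0.0167]
orientation: [[-0.998, 0.063, 0.008], [0.063, 0.998, -0.003], [-0.008, -0.003, -1.0]]
force: [3.3, 0.9, 5.5]
width: 0.274
finger_force: 62.1
time: 29.35
position: [0.5743, -0.2764, 0.255]
orientation: [[-0.998, 0.064, 0.015], [0.064, 0.998, -0.007], [-0.016, -0.006, -1.0]]
force: [0.7, -0.5, 1.5]
width: 0.802
finger_force: 0.0
time: 30.02
position: [0.5887, 0.0119, 0.2441]
orientation: [[-0.998, 0.056, -0.0], [0.056, 0.998, 0.003], [0.0, 0.003, -1.0]]
force: [-0.3, -1.0, -0.2]
width: 0.703
finger_force: 0.0
```

View pics/c10.png

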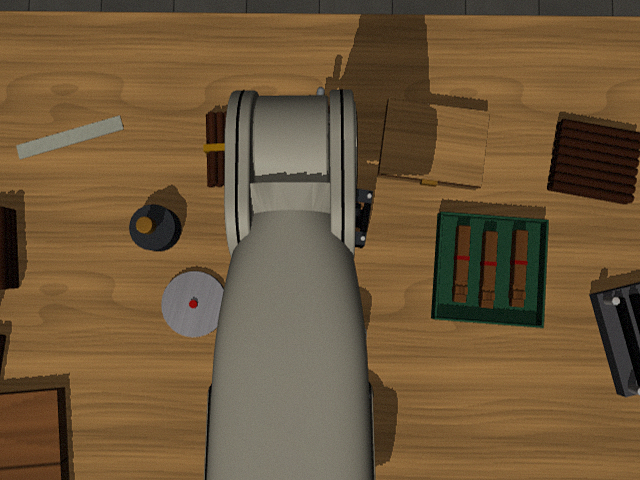

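All three formers lie parallel inside the tray (columns 462, 488, 520); the weight is still at (155,228) with knob near (145,225). Zoom the weight and pad in both views.

```bash
python3 - <<'E'
from h import *
snap('side','s10.png')
a=cv2.resize(cv2.imread('pics/t2.png')[190:350,115:245],None,fx=3,fy=3,interpolation=cv2.INTER_CUBIC)
b=cv2.resize(cv2.imread('pics/s10.png')[340:450,240:410],None,fx=2.4,fy=4.3636363,interpolation=cv2.INTER_CUBIC)
b=cv2.resize(cv2.imread('pics/s10.png')[340:460,240:373],None,fx=3,fy=3,interpolation=cv2.INTER_CUBIC)
c=np.zeros((480,800,3),np.uint8); c[:480,:390]=a; c[:360,395:395+399]=b
cv2.imwrite('pics/c11.png',c)
E
```

```text
(no output)
```

View pics/c11.png

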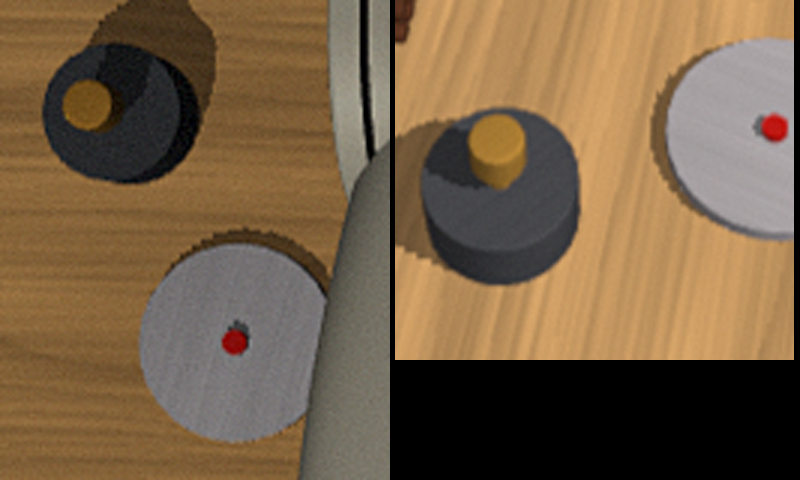

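```bash
python3 - <<'E'
from h import *
print(px('t2.png',143.7,224.3,.088),px('t2.png',151.8,227.1,.045),px('s10.png',274.1,383.4,.088),px('s10.png',274.4,399.2,.045))
print(px('t2.png',193.1,303.8,.018),px('t2.png',193.1,303.8,.012),px('s10.png',366.1,382.4,.018))
go(.593,.326,.068)
E
```

```text
[0.5939 0.328  0.088 ] [0.5933 0.3278 0.045 ] [0.5938 0.3257 0.088 ] [0.5939 0.3313 0.045 ]
[0.4459 0.2501 0.018 ] [0.4456 0.2517 0.012 ] [0.4459 0.254  0.018 ]
d [0.0149 0.3192 0.176 ] turn 0 pos [0.5887 0.0066 0.2441] F [-0.2 -0.7  0.4] w 0.698 t 30.1167 j6 4.1
```

```bash
echo '[0.15,2,0,0,0.7,0.25,4,0,0,0.7,0.35,6,0,0,0.7,0.45,8,0,0,0.7,0.55,10,0,0,0.7,0.65,12,0,0,0.7,0.7,14,0,0,0.7,0.75,16.05,0,0,0.7,0.75,16.05,0,0,0.7,0.75,16.05,0,0,0.7]' > m.json && python3 nudge.py m.json
echo '[0,0,1.5,0,0.7,0,0,3,0,0.7,0,0,4.5,0,0.7,0,0,4.5,0,0.7,0,0,4.5,0,0.7]' > m.json && python3 nudge.py m.json
python3 -c "
from h import *
c=snap('top','t3.png');snap('side','s11.png')
a=cv2.imread('pics/s11.png')[300:460,220:400];cv2.imwrite('pics/c12.png',cv2.resize(a,None,fx=3,fy=3))
go(.5937,.328,.055)"
```

```text
time: 30.95
position: [0.5946, 0.3268, 0.2426]
orientation: [[-0.998, 0.062, -0.001], [0.062, 0.998, -0.001], [0.001, -0.002, -1.0]]
force: [1.3, -0.7, -0.7]
width: 0.701
finger_force: 0.0
time: 31.37
position: [0.5939, 0.3228, 0.1528]
orientation: [[-0.998, 0.067, -0.004], [0.067, 0.998, -0.003], [0.004, -0.003, -1.0]]
force: [1.1, -0.3, 1.4]
width: 0.699
finger_force: 0.0
d [0.003  0.0027 0.1019] turn 0 pos [0.5962 0.325  0.1569] F [0.8 0.3 0.7] w 0.703 t 31.4667 j6 32.4
```

View pics/c12.png

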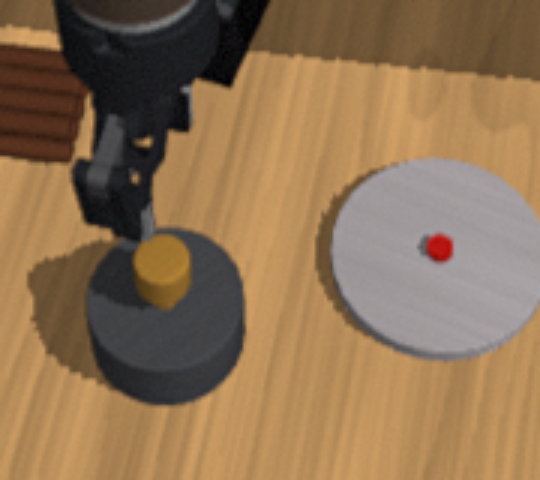

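Weight still in place (knob at (274,384) in the full view), gripper above it. Descend and grip.

In the tool's units: 0.1 m is 5, 0.085 m is 4.25.

```bash
echo '[0.05,0.1,1.5,0,0.7,0.05,0.1,3,0,0.7,0.05,0.1,4.25,0,0.7,0.05,0.1,5,0,0.7,0.05,0.1,5,0,0.7,0.05,0.1,5,0,0.7]' > m.json && python3 nudge.py m.json
echo '[0,0,0,0,0,0,0,0,0,0,0,0,0,0,0,0,0,0,0,0,0,0,0,0,0,0,0,0,0,0]' > m.json && python3 nudge.py m.json
echo '[0,0,-1,0,0,0,0,-2.5,0,0,0,0,-3,0,0,0,0,-3,0,0,0,0,-3,0,0]' > m.json && python3 nudge.py m.json
python3 -c "
from h import *
s=robot.read_state()['position'];go(s[0]-.1478,s[1]-.076,s[2])"
```

```text
time: 31.97
position: [0.5948, 0.3282, 0.0561]
orientation: [[-0.998, 0.065, 0.002], [0.065, 0.998, 0.001], [-0.002, 0.001, -1.0]]
force: [0.0, 0.2, 0.0]
width: 0.697
finger_force: 0.0
time: 32.47
position: [0.5956, 0.3293, 0.0576]
orientation: [[-0.998, 0.064, 0.005], [0.064, 0.998, 0.003], [-0.005, 0.003, -1.0]]
force: [-0.3, 1.1, 6.8]
width: 0.361
finger_force: 59.1
time: 32.88
position: [0.5938, 0.3281, 0.1141]
orientation: [[-0.998, 0.064, 0.001], [0.064, 0.998, 0.0], [-0.001, 0.0, -1.0]]
force: [-0.0, -0.5, -7.2]
width: 0.358
finger_force: 60.9
d [ 1.426e-01 -8.530e-02 -1.000e-04] turn 0 pos [0.5938 0.3281 0.1141] F [-0.  -0.5 -7.2] w 0.358 t 32.8833 j6 32.6
```

```bash
echo '[1,-0.6,0,0,0,2,-1.2,0,0,0,3,-1.8,0,0,0,4,-2.4,0,0,0,5,-3,0,0,0,6,-3.6,0,0,0,7.13,-4.265,0,0,0,7.13,-4.265,0,0,0,7.13,-4.265,0,0,0,7.13,-4.265,0,0,0]' > m.json && python3 nudge.py m.json
echo '[0,0,0.5,0,0,0,0,1,0,0,0,0,1.5,0,0,0,0,1.5,0,0,0,0,1.5,0,0]' > m.json && python3 nudge.py m.json
python3 -c "
from h import *
snap('top','t4.png');snap('side','s12.png')
a=cv2.imread('pics/s12.png')[300:460,250:450];cv2.imwrite('pics/c13.png',cv2.resize(a,None,fx=3,fy=3))
go(.446,.252,.070)"
```

```text
time: 33.72
position: [0.4454, 0.2518, 0.1132]
orientation: [[-0.998, 0.064, -0.001], [0.064, 0.998, -0.001], [0.001, -0.001, -1.0]]
force: [0.4, -0.1, -6.0]
width: 0.36
finger_force: 61.2
time: 34.13
position: [0.4449, 0.2515, 0.0826]
orientation: [[-0.998, 0.064, -0.003], [0.064, 0.998, -0.002], [0.003, -0.002, -1.0]]
force: [-0.7, 0.7, -6.6]
width: 0.359
finger_force: 61.0
d [ 0.     -0.0002  0.014 ] turn 0 pos [0.446  0.2522 0.084 ] F [ 0.1  0.4 -6.2] w 0.358 t 34.2333 j6 33.2
```

View pics/c13.png

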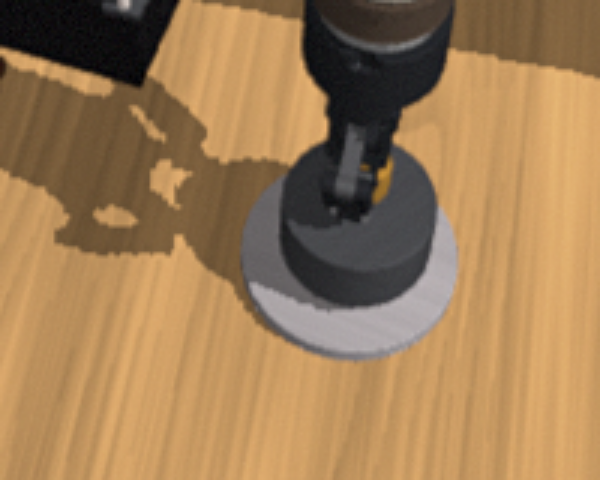

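The weight hovers over the pad (disc crop (358,215), pad (350,255), offset explained by height). Lower and release.

In the tool's units: 0.015 m is 0.75, 0.013 m is 0.65.

```bash
echo '[0,0,0.2,0,0,0,0,0.4,0,0,0,0,0.55,0,0,0,0,0.65,0,0,0,0,0.75,0,0,0,0,0.75,0,0,0,0,0.75,0,0]' > m.json && python3 nudge.py m.json
echo '[0,0,0,0,0.7,0,0,0,0,0.7,0,0,0,0,0.7,0,0,0,0,0.7,0,0,0,0,0.7,0,0,-1,0,0.7,0,0,-2.5,0,0.7,0,0,-4,0,0.7,0,0,-5.5,0,0.7,0,0,-7.5,0,0.7]' > m.json && python3 nudge.py m.json
echo '[0,2,0,0,0.7,0,4,0,0,0.7,0,6,0,0,0.7,0,8,0,0,0.7,0,10,0,0,0.7,0,10,0,0,0.7,0,10,0,0,0.7,0,10,0,0,0.7]' > m.json && python3 nudge.py m.json
python3 - <<'E'
from h import *
snap('top','t5.png');snap('side','s13.png')
a=cv2.resize(cv2.imread('pics/t5.png')[230:380,120:270],None,fx=2.6,fy=2.6)
b=cv2.resize(cv2.imread('pics/s13.png')[300:450,290:440],None,fx=2.6,fy=2.6)
cv2.imwrite('pics/c14.png',np.hstack([a,b]))
E
```

```text
time: 34.82
position: [0.446, 0.2522, 0.0696]
orientation: [[-0.998, 0.064, 0.001], [0.064, 0.998, 0.0], [-0.001, 0.0, -1.0]]
force: [-0.5, 1.0, -3.1]
width: 0.357
finger_force: 61.5
time: 35.65
position: [0.4446, 0.2514, 0.2191]
orientation: [[-0.998, 0.064, -0.003], [0.064, 0.998, -0.002], [0.003, -0.002, -1.0]]
force: [0.9, 0.4, -0.1]
width: 0.7
finger_force: 0.0
time: 36.32
position: [0.4584, 0.4514, 0.2186]
orientation: [[-0.998, 0.064, -0.001], [0.064, 0.998, -0.001], [0.001, -0.001, -1.0]]
force: [1.0, -0.2, 0.1]
width: 0.699
finger_force: 0.0
```

View pics/c14.png

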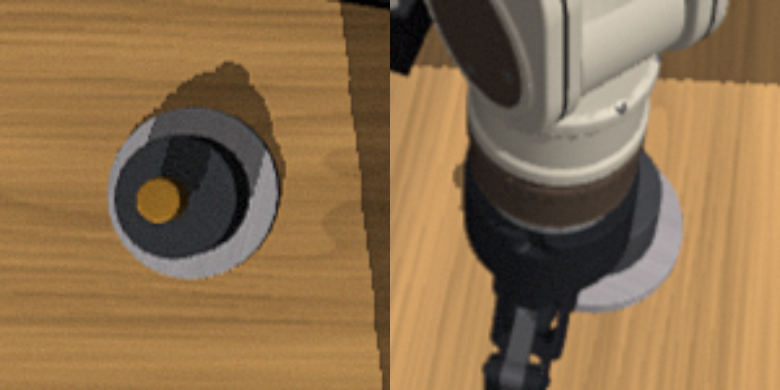

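The weight stands upright on the pad: knob at full-view (180.6,306.7), disc top at (187.3,305.8).

```bash
python3 - <<'E'
from h import *
print(px('t5.png',180.6,306.7,.1),px('t5.png',187.3,305.8,.057))
for p in((462,232),(458,302),(489,236),(486,305),(521,234),(518,305)): 
    q=(px('t2.png',*p,.025)-[.5219,-.3272,0])[:2]; print(q@[.9978,-.066],q@[.066,.9978])
E
```

```text
[0.4441 0.2508 0.1   ] [0.4437 0.2506 0.057 ]
0.06812345999999998 0.056418240000000015
-0.06874362000000002 0.05598372000000001
0.0644175 0.0033589799999999884
-0.07015542000000002 0.0015729599999999824
0.07323215999999994 -0.05869332000000002
-0.06527838000000005 -0.060038279999999986
```

```bash
echo '[0,0,0,0,0.7,0,0,0,0,0.7,0,0,0,0,0.7,0,0,0,0,0.7,0,0,0,0,0.7,0,0,0,0,0.7]' > m.json && python3 nudge.py m.json; python3 -c "
from h import *
a=robot.capture('top')['color'].astype(int);b=cv2.imread('pics/t5.png')[:,:,::-1].astype(int)
print((abs(a-b).sum(2)>90)[230:380,120:240].sum())
print(robot.finish_job())"
```

```text
time: 36.92
position: [0.4588, 0.4515, 0.2195]
orientation: [[-0.998, 0.064, 0.0], [0.064, 0.998, 0.0], [-0.0, 0.0, -1.0]]
force: [-0.6, 0.4, 0.2]
width: 0.7
finger_force: 0.0
0
the job is handed in; nothing more can be done
None
```

The job is handed in (the judge returned no verdict): the three formers found are lying inside the tray, and the weight was then set upright and released about 3 mm from the pad's centre, at about 37 s.

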